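# Prove the probe, then hover it over the transformer

### The arm

A 6-joint arm with a two-finger parallel gripper is mounted at the origin on the work surface. World frame = base frame: x ahead of the robot, y to its left, z up, the work surface at z = 0. Lengths are in m, angles in rad, forces in N, time in s.
With the tool pointing down it reaches from about 0.35 to 0.875 m from the base axis. Payload 4.2 kg.
Tool frame: the origin (TCP) lies at the very end of the fingers, on their centre line; the grasp point (between the pads) lies 19 mm behind it; z points along the fingers, y is the direction in which the jaws open and shut (so a half turn about z gives the same grasp; the last joint's range is limited). The gripper opens to 87 mm and grips with 3 to 60 N. Pads are 19 mm wide; open, the fingers measure 117 mm over their backs; the gripper's body (75 mm by 190 mm) begins 51 mm behind the grasp point.
Start: joints at [1.488, 0.385, 0.008, 0, -1.194, -0.259], TCP at [0.209, 0.589, 0.223] pointing down, gripper open.
Joint ranges: [-3.14, 3.14], [-1.21, 2.06], [-1.07, 1.41], [-3.16, 2.05], [-2.99, -0.16], [-3.1, 3.1]. Speed limits (rad/s): [2.79, 2.79, 3.14, 3.14, 3.14, 3.14].

### API

Orientations are given as a 3x3 rotation matrix whose columns are the frame's x, y, z axes.
In Python, from plant import manip, optics, hand_in gives the robot as it stands. The module is installed in compiled form; this text tells all that it offers.
- The arm moves only by the tool play_rows, never from a script. Its argument "commands" is a list of rows, each a list of 3 entries, a list of its own where there are three numbers: the shift along the tool's x, y, z in mm, then the turn about the tool's z in degrees, then the opening, from -1 (shut) to 1 (fully open). A call has 1 to 8 rows; each row is the pose to reach, as a shift and turn from the pose commanded when the call began, along the tool's axes at that moment; what a row does not reach only later rows make up. A row lasts 1/10 s, in which the tool goes at most 50 mm and 8.59 degrees, less where a joint would pass 70% of its speed; a pose out of reach is approached as far as the arm can. A call with a gripper value outside its range is refused whole. The fingers move at their own pace and stop on an object; "force" is the grip in N (left out, the last holds). Time passes only in rows, so rows that repeat a pose let the fingers close. It gives the time, the measured TCP pose, the force and the opening at its end, in the units of the state.
- manip.state(): the state, without advancing time (a new reading comes with each control period).
- optics.read_camera(name): name is "side" or "top" or "wrist"; returns a dict with "pixels" (420x560x3 uint8, red, green, blue), "range_z" (420x560 float32, m along the optical axis (not along the pixel's ray), 0 where there is no reading), "mtx" (3x3 intrinsics, pixels), "R" (3x3) and "t" (3): a world point X has camera coordinates R X + t; the wrist camera has in their place "mount" (4x4, takes a point from camera to tool coordinates, whose origin is the TCP and whose axes are the flange's). Camera axes: x right, y down, z forward; pixel columns grow to the right and rows downward; lengths in m; the calibration is good to about 2 mm. The wrist camera is an equidistant fisheye: a pixel r from the principal point sees the ray r / f radians off the axis. A picture is of the moment at which its call begins: read the wrist's pose just before it.
- hand_in(): hands the job in, once; it reports no verdict.
The state is a dict: "clock": time; "qpos": joint angles; "qd": joint speeds; "tau": joint torques, N m; "ee_pos": TCP position; "tool_rot": TCP orientation; "force": force on the tool from outside, world axes, zero at the start; "wrist_torque": the same for the moment, N m; "finger_gap": finger opening in m.
Only numpy, scipy, OpenCV 4.12 (cv2) and the standard library are available. Lean on these libraries where they do the work, as an engineer would, in place of code of your own. Each camera call takes 0.05 s, during which the arm holds its last target.

### The job

Take the red-handled test probe out of its stand and prove it first: put its steel rod down through the brass eyelet of the blue proving unit until about half of the rod is through. Then carry it over the parts on the bench to the power supply with the orange-topped end panel and finish holding it there in the gripper, upright and still, with its tip about a centimetre above the white dot on the yellow transformer. The probe must never touch any of the power supplies, and the supplies and the other things lying on the bench stay where they are.

Things in the scene. Friction and masses are not known exactly. Their poses are not given: they have to be found in the camera images.
- probe_handle (a point): centre of the probe's handle, a red square bar 22 x 22 mm, 70 mm long (35 mm above and below this point), with a thin black band near its top; faces across x and y; z runs up along the probe, away from the tip. The handle's lower end is a round black finger guard, 34 mm across, 37 mm below this point. Loose; lifts straight out of the stand
- stand: grey fixed stand 70 x 70 mm, 75 mm tall, with a 15 mm hole in its top plate (12 mm thick). At the start the probe stands upright in it, rod down in the hole, guard resting on the top. Origin: centre of its underside
- ring (a point): centre of the level brass eyelet of the blue fixed proving unit: hole 14.4 mm, outside 32 mm across, 8 mm thick, top face 4 mm above this point and 78 mm above the bench; z up. On its +x side a blue column, 44 mm wide and as tall, with a red and a green dot on top, starts 25 mm from the hole's centre. Free space below, down to the foot, 62 mm lower
- target (a point): the white dot (12 mm) in the middle of the flat top of the yellow round transformer (34 mm across) in the supply with the orange-topped end panel; 44 mm above the bench, 6 mm below the rim of the supply's walls, 20 mm from the supply's middle along its +x
- supply_orange: open power supply, white tray 160 (its x) x 90 (its y) mm, walls 50 mm tall, circuit board inside; at its -x end an end panel stands 75 mm tall, with an orange top edge and terminal cover. Loose, 0.9 kg. Origin: centre of its underside. All its other parts are below 54 mm. The transformer of this supply is the one to test
- supply_green1: open power supply, white tray 160 (its x) x 90 (its y) mm, walls 50 mm tall, circuit board inside; at its -x end an end panel stands 75 mm tall, with a green top edge and terminal cover. Loose, 0.9 kg. Origin: centre of its underside. All its other parts are below 54 mm; same as the others, not to be tested
- supply_green2: open power supply, white tray 160 (its x) x 90 (its y) mm, walls 50 mm tall, circuit board inside; at its -x end an end panel stands 75 mm tall, with a green top edge and terminal cover. Loose, 0.9 kg. Origin: centre of its underside. All its other parts are below 54 mm; same as the others, not to be tested
- flux: brown flux bottle, 40 mm across, 115 mm tall; bystander, loose, to be left alone. Origin at the bottom centre
- screwdriver: yellow-handled screwdriver, 170 mm long, lying; bystander, loose, to be left alone. Origin at the underside, near its middle
- spool: aluminium wire spool, 56 mm across, 42 mm tall; bystander, loose, to be left alone. Origin at the bottom centre
- adapter: black mains adapter brick 120 x 55 x 34 mm; bystander, loose, to be left alone. Origin at the bottom centre
- parts_tray: blue divided parts tray 110 x 150 x 35 mm; bystander, loose, to be left alone. Origin at the bottom centre
- probe: the whole test probe, about 0.12 kg: handle, finger guard, and below the guard a stiff round steel rod 8 mm thick, 60 mm long, with a rounded end. Origin at the very end of the rod (the tip), z upwards along the probe, 99 mm below the centre of the handle
There are look-alikes about, which are no part of the job. There is more than one size of the probe; the job needs the largest.

How it is judged:
By the outcome, as a careful person would: the job done as asked, in the order asked, and still so for the second after the job is handed in, while the arm keeps its last pose, push and grip.
It also fails if it takes over 58 s, if anything falls off the work surface, if the arm or the gripper's body presses on something with over 40 N, if the wrist force passes 120 N, or if a joint passes its speed limit or range.

## Working session

There is one attempt and no reset: what is moved stays moved. The work goes in short steps, Python scripts to look and compute and a tool call to move; the robot and the scene stay as the last step left them, time stands still between calls to the robot, and variables do not carry over. Pictures are saved under pics/ and viewed, and the job is handed in when it is done.

Besides the shell and the picture viewer there is one more tool, called by a JSON object that holds its "api" and its "payload", one argument or row to a line. play_rows: Moves the arm, as the interface text tells. Its arguments: {"type":"object","properties":{"commands":{"type":"array","items":{"type":"array"}},"force":{"type":"number"}},"required":["commands"]}

```bash
mkdir -p pics
cat > h.py <<'E'
import numpy as np, cv2, pickle
from plant import manip, optics, hand_in
def grab(n,tag):
    s=manip.state(); d=optics.read_camera(n); d['state']=s
    pickle.dump(d,open(f'{tag}.pkl','wb')); cv2.imwrite(f'pics/{tag}.png',d['pixels'][:,:,::-1]); return d
E
python3 - <<'E'
from h import *
np.set_printoptions(precision=4,suppress=True)
s=manip.state(); print(s)
for n in ['side','top','wrist']:
    d=grab(n,n+'0'); print(n,d['mtx'],d.get('R'),d.get('t'),d.get('mount'))
E
```

```text
{'clock': 0.0, 'qpos': array([ 1.4876,  0.3855,  0.0066, -0.0005, -1.194 , -0.2586]), 'qd': array([ 0.0011,  0.0009, -0.0007,  0.0004, -0.0012,  0.0006]), 'tau': array([ -0.0014, -39.0662,  18.7405,   4.2198,   0.0109,  -0.0002]), 'ee_pos': array([0.2093, 0.5883, 0.2215]), 'tool_rot': array([[ 0.9421, -0.3354, -0.0007],
       [-0.3354, -0.9421, -0.0021],
       [ 0.0001,  0.0022, -1.    ]]), 'force': array([0.0789, 0.4684, 0.3834]), 'wrist_torque': array([ 0.038 , -0.0438, -0.0345]), 'finger_gap': 0.08678776577833337}
side [[463.7264   0.     277.9429]
 [  0.     463.7264 207.5933]
 [  0.       0.       1.    ]] [[ 0.876  -0.482   0.0152]
 [-0.285  -0.5429 -0.7899]
 [ 0.389   0.6877 -0.613 ]] [-0.5344  0.2455  1.0726] None
top [[397.8211   0.     276.7458]
 [  0.     397.8211 215.6537]
 [  0.       0.       1.    ]] [[-0.0067 -0.9999 -0.0095]
 [-0.9982  0.0072 -0.0591]
 [ 0.0592  0.009  -0.9982]] [-0.0015  0.6156  1.1652] None
wrist [[325.1923   0.     281.7223]
 [  0.     325.1923 214.0237]
 [  0.       0.       1.    ]] None None [[ 0.001  -0.9555 -0.295   0.0807]
 [ 1.      0.0011 -0.0002 -0.0014]
 [ 0.0005 -0.295   0.9555 -0.1628]
 [ 0.      0.      0.      1.    ]]
```

View pics/side0.png

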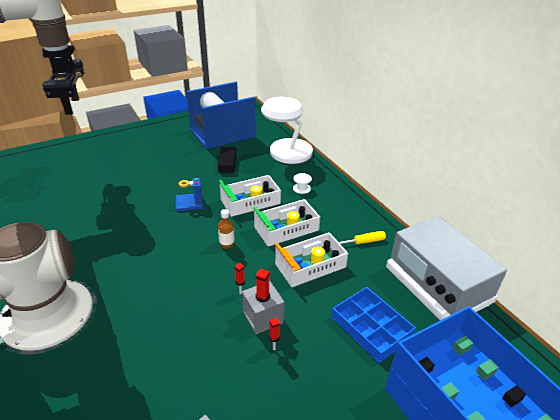

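View pics/top0.png

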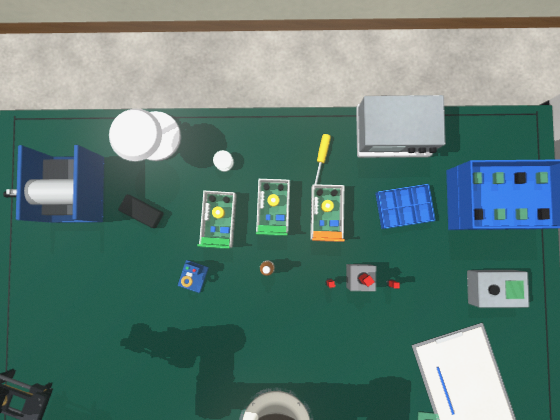

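View pics/wrist0.png

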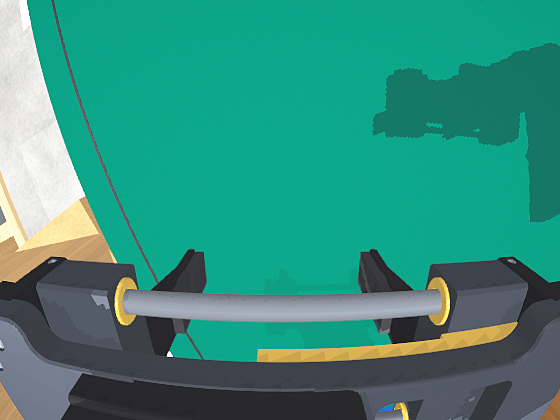

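The top view shows the big probe in its stand near (365,280), with small look-alikes at (331,284) and (394,285). The eyelet is at (187,281), and the orange supply at (328,212) with its transformer at (328,206). The side view shows the same layout. Next I'll zoom in and measure.

Run:
```python
import cv2,numpy as np
t=cv2.imread('pics/top0.png'); s=cv2.imread('pics/side0.png')
a=cv2.resize(t[165:305,165:305],(560,560),interpolation=cv2.INTER_NEAREST)
cv2.imwrite('pics/z1.png',a)
cv2.imwrite('pics/z2.png',np.hstack([cv2.resize(t[170:300,300:430],(390,390),interpolation=cv2.INTER_NEAREST),cv2.resize(s[230:360,200:330],(390,390),interpolation=cv2.INTER_NEAREST)]))
cv2.imwrite('pics/z3.png',cv2.resize(s[165:290,165:365],(800,500),interpolation=cv2.INTER_NEAREST))
```

```text
(no output)
```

View pics/z1.png

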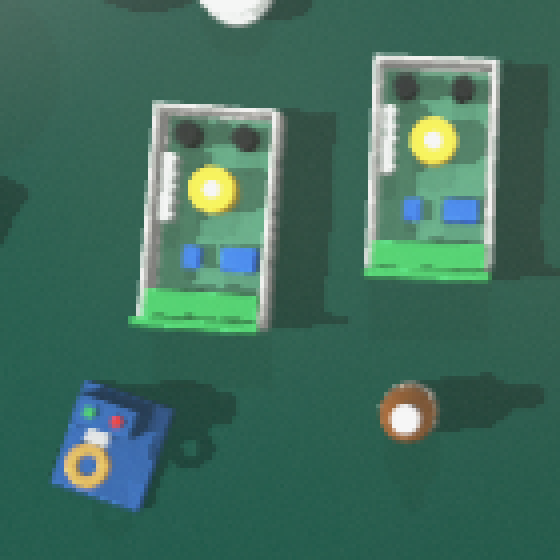

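View pics/z2.png

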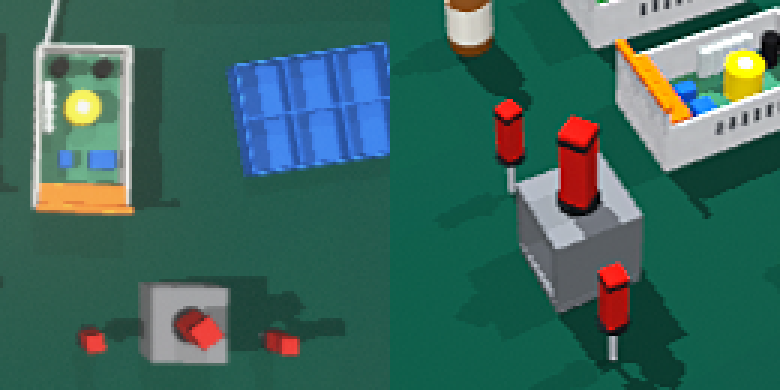

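View pics/z3.png

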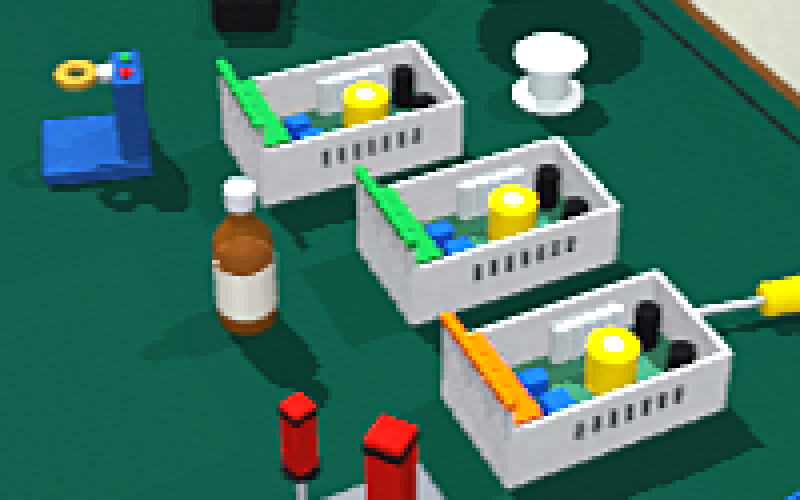

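```bash
cat >> h.py <<'E'
def load(t): return pickle.load(open(t+'.pkl','rb'))
def hsv(d): return cv2.cvtColor(d['pixels'],cv2.COLOR_RGB2HSV)
def ray(d,uv):
    K=d['mtx']; v=np.array([(uv[0]-K[0,2])/K[0,0],(uv[1]-K[1,2])/K[1,1],1.])
    return -d['R'].T@d['t'], d['R'].T@v
def onplane(d,uv,z):
    c,v=ray(d,uv); return c+v*(z-c[2])/v[2]
def proj(d,X):
    p=d['mtx']@(d['R']@np.asarray(X)+d['t']); return p[:2]/p[2]
def tri(rays):
    A=np.zeros((3,3));b=np.zeros(3)
    for c,v in rays:
        v=v/np.linalg.norm(v);P=np.eye(3)-np.outer(v,v);A+=P;b+=P@c
    X=np.linalg.solve(A,b)
    return X,[np.linalg.norm((np.eye(3)-np.outer(v,v)/(v@v))@(X-c)) for c,v in rays]
def wray(d,uv):
    K=d['mtx'];x=np.array([uv[0]-K[0,2],uv[1]-K[1,2]]);r=np.linalg.norm(x);th=r/K[0,0]
    v=np.array([*(x/max(r,1e-9)*np.sin(th)),np.cos(th)])
    M=d['mount'];s=d['state'];R=s['tool_rot']
    return s['ee_pos']+R@M[:3,3], R@(M[:3,:3]@v)
def wproj(d,X):
    s=d['state'];M=d['mount'];p=s['tool_rot'].T@(np.asarray(X)-s['ee_pos']);p=M[:3,:3].T@(p-M[:3,3])
    th=np.arctan2(np.hypot(p[0],p[1]),p[2]);n=np.hypot(p[0],p[1])
    return d['mtx'][:2,2]+d['mtx'][0,0]*th*p[:2]/n
def comps(m,mina=5):
    n,l,st,c=cv2.connectedComponentsWithStats(m.astype(np.uint8),connectivity=8)
    return [(st[i].tolist(),c[i].round(2).tolist()) for i in range(1,n) if st[i,4]>=mina],l
E
python3 - <<'E'
from h import *
np.set_printoptions(precision=4,suppress=True)
T=load('top0');S=load('side0')
for nm,d in (('top',T),('side',S)):
    H=hsv(d);h,s,v=[H[...,i].astype(int) for i in range(3)]
    print(nm)
    for c,m in (('red',((h<6)|(h>174))&(s>150)&(v>90)),('yel',(h>14)&(h<33)&(s>120)&(v>120)),('orange',(h>=8)&(h<=16)&(s>190)&(v>180)),('green',(h>55)&(h<72)&(s>120)&(v>150)),('stand',(s<25)&(v>60)&(v<200))):
        print(c,[x for x in comps(m,10)[0] if x[0][4]<5000 and x[0][1]>120][:14])
E
```

```text
top
red [([359, 274, 15, 12, 112], [365.89, 279.37]), ([327, 280, 8, 8, 48], [330.5, 283.35]), ([389, 281, 11, 7, 66], [393.98, 284.05])]
yel [([317, 134, 14, 29, 247], [323.24, 147.66]), ([268, 194, 11, 12, 91], [272.97, 199.84]), ([321, 200, 13, 12, 99], [326.79, 205.59]), ([212, 207, 13, 11, 98], [217.92, 212.08]), ([313, 231, 31, 11, 237], [327.57, 235.42]), ([182, 276, 10, 11, 54], [186.46, 281.11])]
orange []
green [([256, 225, 31, 10, 260], [271.37, 229.72]), ([197, 237, 32, 11, 262], [214.01, 242.22])]
stand [([118, 155, 17, 7, 17], [126.0, 158.82]), ([24, 160, 49, 55, 1244], [54.01, 186.3]), ([259, 180, 29, 12, 83], [270.76, 181.95]), ([289, 180, 1, 19, 19], [289.0, 189.0]), ([264, 184, 5, 5, 18], [266.28, 186.11]), ([279, 185, 4, 5, 16], [280.44, 186.75]), ([314, 186, 28, 45, 145], [335.1, 200.12]), ([6, 189, 10, 7, 38], [10.58, 192.66]), ([317, 189, 6, 6, 22], [319.5, 191.59]), ([201, 191, 33, 46, 183], [208.08, 208.24]), ([332, 190, 5, 5, 20], [334.05, 192.1]), ([258, 193, 6, 21, 37], [259.16, 203.51]), ([343, 192, 1, 10, 10], [343.0, 196.5]), ([230, 194, 6, 53, 103], [23
[... 489 characters left out ...]
 [([219, 180, 18, 21, 116], [228.22, 190.79]), ([254, 207, 22, 24, 127], [264.72, 218.88])]
stand [([307, 153, 6, 6, 13], [309.62, 155.62]), ([271, 154, 6, 6, 11], [273.45, 156.36]), ([220, 177, 100, 69, 2083], [268.36, 211.92]), ([297, 183, 4, 7, 20], [298.3, 185.65]), ([304, 183, 4, 7, 17], [305.59, 186.24]), ([0, 231, 63, 76, 2429], [28.8, 279.84]), ([230, 231, 4, 12, 39], [231.67, 236.85]), ([218, 232, 2, 10, 10], [218.9, 236.5]), ([288, 234, 57, 22, 406], [314.85, 245.81]), ([275, 250, 72, 37, 883], [307.24, 269.36]), ([7, 261, 72, 70, 1598], [47.83, 310.55]), ([386, 264, 57, 56, 286], [415.29, 293.03]), ([501, 271, 6, 12, 12], [503.83, 276.5]), ([412, 278, 15, 15, 15], [419.0, 285.0])]
```

Run:
```python
from h import *
np.set_printoptions(precision=4,suppress=True)
T=load('top0');S=load('side0')
def dot(d,x0,y0,w,hh):
    H=hsv(d);m=(H[...,1]<90)&(H[...,2]>190);z=np.zeros_like(m);z[y0:y0+hh,x0:x0+w]=m[y0:y0+hh,x0:x0+w]
    return comps(z,3)[0]
print(dot(T,321,200,13,12),dot(S,311,243,14,14))
P=T['pixels'].astype(int)
m=(P[...,0]>200)&(P[...,1]<90);z=np.zeros_like(m);z[270:290,355:378]=m[270:290,355:378];print('handle top face T',comps(z,3)[0])
print(cv2.minAreaRect(np.argwhere(z)[:,::-1].astype(np.float32)))
P=S['pixels'].astype(int)
print(P[269:282,262]);
for n,a,b in (('ring',(186.46,281.11),(183.48,183.29)),('handle',(368.3,280),(263,273.7)),('dot',(326.79,205.59),(317.15,250))):
    X,e=tri([ray(T,a),ray(S,b)]);print(n,X,e, T['range_z'][round(a[1]),round(a[0])])
```

```text
[([325, 203, 5, 5, 19], [327.05, 205.16])] [([311, 243, 12, 8, 45], [315.76, 244.89]), ([316, 249, 5, 4, 18], [318.0, 250.5])]
handle top face T [([364, 276, 10, 10, 62], [368.35, 280.56])]
((368.30767822265625, 280.4615173339844), (7.765803337097168, 7.765803337097168), 56.3099365234375)
[[255  46  35]
 [255  29  21]
 [255  32  25]
 [253  36  27]
 [253  36  27]
 [253  37  28]
 [255  37  28]
 [255  32  24]
 [219  20  17]
 [146  19  16]
 [ 13  19  23]
 [  5  20  25]
 [190  20  16]]
ring [0.4291 0.2489 0.0753] [np.float64(0.0006918649277306133), np.float64(0.0006918649277305345)] 1.1792853
handle [ 0.4366 -0.246   0.1446] [np.float64(0.0005672438995390906), np.float64(0.0005672438995390348)] 1.0385544
dot [ 0.6416 -0.1514  0.0456] [np.float64(0.0006904656384028326), np.float64(0.000690465638402957)] 1.1593874
```

{"api": "play_rows", "payload": {
  "commands": [
    [[293,257,-12],37,0.2],
    [[293,257,-12],37,0.2],
    [[293,257,-12],37,0.2],
    [[293,257,-12],37,0.2],
    [[293,257,-12],37,0.2],
    [[293,257,-12],37,0.2],
    [[293,257,-12],37,0.2],
    [[293,257,-12],37,0.2]
  ],
  "force": 25
}}

```text
clock: 0.95
ee_pos: [0.3998, 0.2461, 0.2347]
tool_rot: [[0.55, -0.835, -0.0], [-0.835, -0.55, 0.0], [-0.0, 0.0, -1.0]]
force: [0.8, -0.5, 0.2]
finger_gap: 0.0525
```

```bash
cat > go.py <<'E'
from h import *
import sys
np.set_printoptions(precision=4,suppress=True)
x,y,z=map(float,sys.argv[1:4]); s=manip.state();R=s['tool_rot']
print(s['clock'],s['qpos'],s['ee_pos'],'xyaw',np.degrees(np.arctan2(R[1,0],R[0,0])),'gap',s['finger_gap'],'F',s['force'],'tilt',R[:2,2])
print('delta mm',R.T@(np.array([x,y,z])-s['ee_pos'])*1000)
E
python3 go.py 0.4366 -0.246 0.26
```

```text
0.95 [ 0.899   0.1073 -0.3364 -0.0001 -1.1271 -0.3164] [0.3998 0.2461 0.2347] xyaw -56.62323224375019 gap 0.05253485527601703 F [ 0.753  -0.537   0.1611] tilt [-0.  0.]
delta mm [431.1491 240.0053 -25.3205]
```

```bash
python3 -c "
from h import *
grab('wrist','wr1')"
```

```text
(no output)
```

View pics/wr1.png

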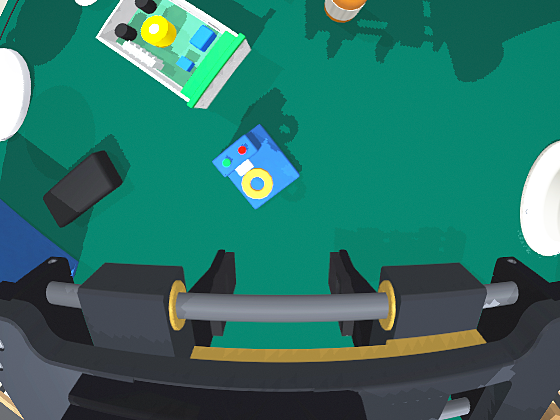

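{"api": "play_rows", "payload": {
  "commands": [
    [[215,120,-26],0,0.2],
    [[215,120,-26],0,0.2],
    [[431,240,-26],0,0.2],
    [[431,240,-26],0,0.2],
    [[431,240,-26],0,0.2],
    [[431,240,-26],0,0.2],
    [[431,240,-26],0,0.2],
    [[431,240,-26],0,0.2]
  ]
}}

```text
clock: 1.8
ee_pos: [0.4289, -0.1515, 0.2571]
tool_rot: [[0.551, -0.835, 0.001], [-0.835, -0.551, 0.0], [0.0, -0.001, -1.0]]
force: [1.3, -0.2, -0.1]
finger_gap: 0.0522
```

The wrist view shows the brass eyelet clearly at about (257,184), with its column away from the camera.

```bash
python3 go.py 0.4366 -0.246 0.26
python3 - <<'E'
from h import *
np.set_printoptions(precision=4,suppress=True)
d=load('wr1');H=hsv(d);h,s,v=[H[...,i].astype(int) for i in range(3)]
m=(h>14)&(h<33)&(s>100)&(v>100);m[:160]=0;m[210:]=0;m[:,:235]=0;m[:,280:]=0
c,l=comps(m,20);print(c)
T=load('top0');S=load('side0')
e=cv2.fitEllipse(max(cv2.findContours(m.astype(np.uint8),cv2.RETR_EXTERNAL,cv2.CHAIN_APPROX_NONE)[0],key=len));print(e)
w=e[0]
print(tri([ray(T,(186.46,281.11)),ray(S,(183.48,183.29)),wray(d,w)]))
print(tri([ray(S,(183.48,183.29)),wray(d,w)]),tri([ray(T,(186.46,281.11)),wray(d,w)]))
c,r=wray(d,w);print('plane78',c+r*(.077-c[2])/r[2])
for z in (.074,.078): print(onplane(T,(186.46,281.11),z),onplane(S,(183.48,183.29),z))
E
```

```text
1.8 [ 0.0192  0.0634 -0.3277 -0.0001 -1.1791  0.5643] [ 0.4289 -0.1515  0.2571] xyaw -56.572347789887054 gap 0.05224588573667094 F [ 1.2719 -0.1958 -0.0696] tilt [0.0006 0.0001]
delta mm [83.067  45.6059 -2.9303]
[([242, 168, 31, 30, 557], [257.04, 182.65])]
((257.0392150878906, 182.6822967529297), (29.21005630493164, 29.31601333618164), 146.3765869140625)
(array([0.429 , 0.2489, 0.0753]), [np.float64(0.0007783416754983382), np.float64(0.000606126010811798), np.float64(0.00017660969827007315)])
(array([0.4287, 0.249 , 0.0755]), [np.float64(0.00021447808386003704), np.float64(0.0002144780838600755)]) (array([0.428 , 0.2525, 0.0588]), [np.float64(3.69613108007313e-06), np.float64(3.6961310801292066e-06)])
plane78 [0.4289 0.2486 0.077 ]
[0.4296 0.2489 0.074 ] [0.429  0.2512 0.074 ]
[0.43  0.248 0.078] [0.4275 0.2455 0.078 ]
```

{"api": "play_rows", "payload": {
  "commands": [
    [[42,23,-3],0,0.2],
    [[83,46,-3],0,0.2],
    [[83,46,-3],0,0.2],
    [[83,46,-3],0,0.2],
    [[83,46,-3],0,0.2]
  ]
}}

```text
clock: 2.3
ee_pos: [0.4364, -0.2435, 0.2596]
tool_rot: [[0.551, -0.834, -0.001], [-0.834, -0.551, 0.0], [-0.001, 0.0, -1.0]]
force: [0.1, 0.2, -0.1]
finger_gap: 0.0522
```

```bash
python3 -c "
from h import *
grab('wrist','wr2')"; python3 go.py 0.4366 -0.246 0.26
```

```text
2.35 [-0.1829  0.1432 -0.2289 -0.0002 -1.1988  0.7677] [ 0.4366 -0.2432  0.2598] xyaw -56.493885443695525 gap 0.05202580893511613 F [ 0.6426 -0.9501 -0.0141] tilt [-0.0001  0.0002]
delta mm [ 2.3678  1.5319 -0.1585]
```

View pics/wr2.png

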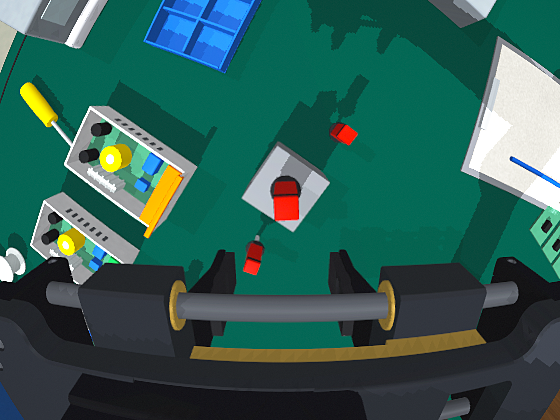

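Run:
```python
from h import *
np.set_printoptions(precision=4,suppress=True)
d=load('wr2');P=d['pixels'].astype(int)
cv2.imwrite('pics/z4.png',cv2.resize(d['pixels'][120:280,220:370,::-1],(600,640)[::1],interpolation=cv2.INTER_NEAREST)[:600])
m=(P[...,0]>200)&(P[...,1]<70);m[270:]=0
c,l=comps(m,20);print(c)
T=load('top0');S=load('side0')
for i in range(1,l.max()+1):
    z=(l==i)
    if z.sum()<100: continue
    r=cv2.minAreaRect(np.argwhere(z)[:,::-1].astype(np.float32));print(r)
# main
i=max(range(1,l.max()+1),key=lambda k:(l==k).sum());z=l==i
r=cv2.minAreaRect(np.argwhere(z)[:,::-1].astype(np.float32));box=cv2.boxPoints(r)
W=[]
for b in box:
    o,v=wray(d,b);W.append(o+v*(0.149-o[2])/v[2])
W=np.array(W);print(W,W.mean(0))
for k in range(4):
    e=W[(k+1)%4]-W[k];print(np.degrees(np.arctan2(e[1],e[0])),np.linalg.norm(e))
w=W.mean(0);uv=r[0]
print(tri([ray(T,(368.3,280.5)),ray(S,(263,273.7)),wray(d,uv)]),tri([ray(S,(263,273.7)),wray(d,uv)]))
# small probes at approx top z .1
for n,uv in (('A',(253,262)),('B',(344,133))):
    o,v=wray(d,uv); print(n,o+v*(.09-o[2])/v[2])
for uv in ((330.5,283.4),(394,284)): print(onplane(T,uv,.08))
```

```text
[([337, 125, 20, 20, 233], [346.93, 134.66]), ([274, 197, 25, 24, 551], [285.96, 208.01]), ([244, 260, 16, 10, 122], [251.19, 265.26])]
((346.6600036621094, 135.1199951171875), (15.200000762939453, 16.600000381469727), 36.869895935058594)
((286.0226745605469, 207.99896240234375), (22.976276397705078, 24.020652770996094), 87.39744567871094)
((251.5, 264.5), (9.0, 15.0), 90.0)
[[ 0.4489 -0.2482  0.149 ]
 [ 0.4321 -0.2605  0.149 ]
 [ 0.4196 -0.2437  0.149 ]
 [ 0.4367 -0.2312  0.149 ]] [ 0.4343 -0.2459  0.149 ]
-143.7815094023436 0.020818980073003285
126.8215817581469 0.02095099557631205
36.239450264091204 0.02125926033239647
-54.38227111498586 0.02095876401506423
(array([ 0.4351, -0.2459,  0.1458]), [np.float64(0.0007416179896804369), np.float64(0.0008113049876813146), np.float64(0.0014151130580856647)]) (array([ 0.4347, -0.2461,  0.1462]), [np.float64(0.0010755575336099162), np.float64(0.001075557533610056)])
A [ 0.4201 -0.1587  0.09  ]
B [ 0.4192 -0.3318  0.09  ]
[ 0.4216 -0.1549  0.08  ]
[ 0.419  -0.3314  0.08  ]
```

View pics/z4.png

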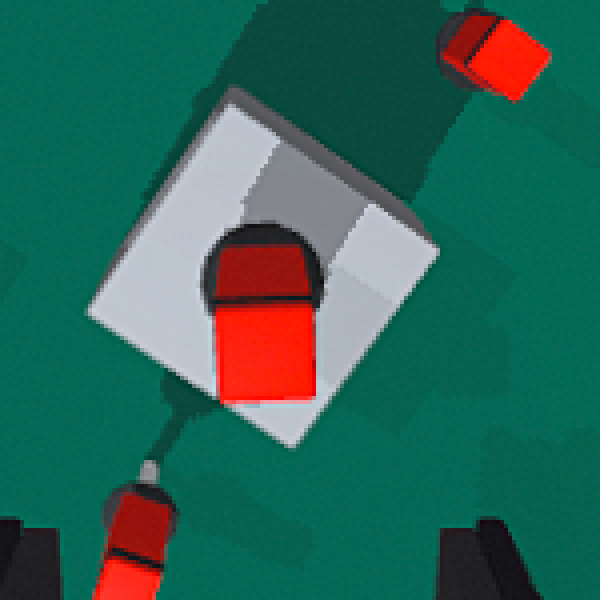

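```bash
python3 go.py 0.4348 -0.246 0.097
```

```text
2.35 [-0.1829  0.1432 -0.2289 -0.0002 -1.1988  0.7677] [ 0.4366 -0.2432  0.2598] xyaw -56.493885443695525 gap 0.05202580893511613 F [ 0.6426 -0.9501 -0.0141] tilt [-0.0001  0.0002]
delta mm [  1.4125   3.0443 162.8416]
```

{"api": "play_rows", "payload": {
  "commands": [
    [[1,3,40],-2,0.2],
    [[1,3,80],-2,0.2],
    [[1,3,80],-2,0.2],
    [[1,3,80],-2,0.2]
  ]
}}

```text
clock: 2.75
ee_pos: [0.4353, -0.2461, 0.1808]
tool_rot: [[0.582, -0.813, -0.0], [-0.813, -0.582, -0.001], [0.001, 0.001, -1.0]]
force: [-0.1, -0.4, 1.6]
finger_gap: 0.0518
```

```bash
python3 go.py 0.4348 -0.246 0.097
```

```text
2.75 [-0.1886  0.2095 -0.3561  0.0012 -1.005   0.8087] [ 0.4353 -0.2461  0.1808] xyaw -54.43516397444137 gap 0.05184197280188995 F [-0.1107 -0.4491  1.5994] tilt [-0.0001 -0.001 ]
delta mm [-0.4465  0.2951 83.7775]
```

{"api": "play_rows", "payload": {
  "commands": [
    [[0,0,25],0,0.2],
    [[0,0,50],0,0.2],
    [[0,0,70],0,0.2],
    [[0,0,84],0,0.2],
    [[0,0,84],0,0.2],
    [[0,0,84],0,0.2]
  ]
}}

```text
clock: 3.35
ee_pos: [0.4366, -0.2469, 0.098]
tool_rot: [[0.581, -0.814, 0.004], [-0.814, -0.581, -0.001], [0.003, -0.002, -1.0]]
force: [0.5, 0.4, 0.8]
finger_gap: 0.0526
```

{"api": "play_rows", "payload": {
  "commands": [
    [[0,0,0],0,-0.4],
    [[0,0,0],0,-0.7],
    [[0,0,0],0,-0.7],
    [[0,0,0],0,-0.7],
    [[0,0,0],0,-0.7],
    [[0,0,0],0,-0.7]
  ],
  "force": 30
}}

```text
clock: 3.95
ee_pos: [0.4346, -0.2468, 0.096]
tool_rot: [[0.58, -0.815, -0.0], [-0.815, -0.58, -0.0], [0.0, 0.0, -1.0]]
force: [-0.2, 0.4, 1.8]
finger_gap: 0.0218
```

```bash
python3 go.py 0.4348 -0.246 0.097
```

```text
3.95 [-0.1909  0.3112 -0.4663  0.0002 -0.7934  0.8089] [ 0.4346 -0.2468  0.096 ] xyaw -54.58182192579012 gap 0.021844486310918204 F [-0.1619  0.3965  1.7856] tilt [-0.0001 -0.0001]
delta mm [-0.534  -0.5935 -0.9647]
```

{"api": "play_rows", "payload": {
  "commands": [
    [[0,0,-15],0,-0.7],
    [[0,0,-35],0,-0.7],
    [[0,0,-60],0,-0.7],
    [[0,0,-85],0,-0.7],
    [[0,0,-115],0,-0.7],
    [[0,0,-140],0,-0.7],
    [[0,0,-155],0,-0.7],
    [[0,0,-155],0,-0.7]
  ]
}}

```text
clock: 4.75
ee_pos: [0.4357, -0.247, 0.2527]
tool_rot: [[0.58, -0.815, 0.004], [-0.815, -0.58, -0.001], [0.003, -0.003, -1.0]]
force: [1.0, -0.6, -1.0]
finger_gap: 0.0218
```

```bash
python3 -c "
from h import *
grab('wrist','wr3');grab('side','s3');grab('top','t3')"; python3 go.py 0.4289 0.2489 0.25
```

```text
4.9 [-0.1908  0.1504 -0.2471 -0.0009 -1.1762  0.8089] [ 0.4338 -0.2463  0.2493] xyaw -54.60571747576184 gap 0.021860899886835088 F [-0.2277  0.4129 -0.871 ] tilt [-0.0027  0.0014]
delta mm [-406.4904 -282.814    -0.04  ]
```

View pics/wr3.png

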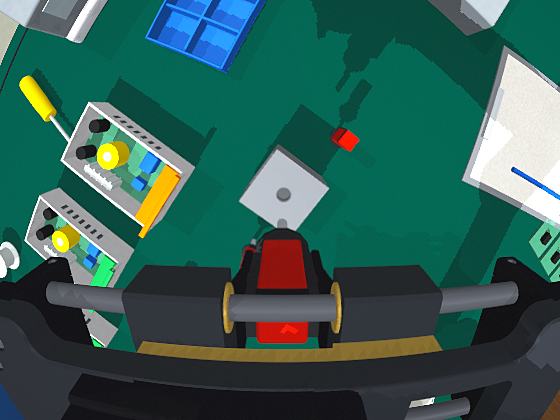

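View pics/s3.png

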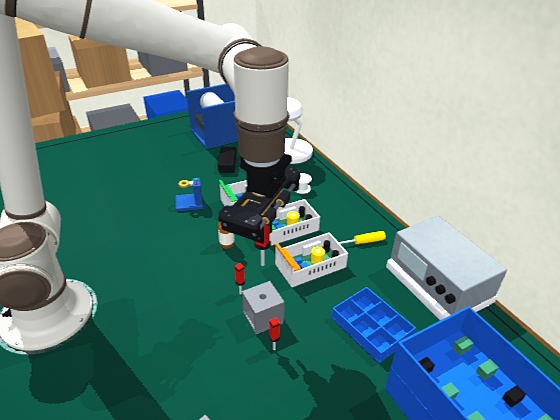

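The probe is held. The wrist view shows the rod end peeking past the guard at about (283,222), and the side view shows the rod tip near (263,264). I'll measure the tip relative to the TCP next.

Run:
```python
from h import *
np.set_printoptions(precision=4,suppress=True)
d=load('wr3');S=load('s3');s=d['state'];print(s['ee_pos'],S['state']['ee_pos'])
R=s['tool_rot']
print('pred wrist',wproj(d,s['ee_pos']+R@[0,0,.081]), 'side',proj(S,S['state']['ee_pos']+S['state']['tool_rot']@[0,0,.081]))
a=cv2.resize(d['pixels'][195:255,240:330,::-1],(720,480),interpolation=cv2.INTER_NEAREST)
b=cv2.resize(S['pixels'][225:275,240:290,::-1],(480,480),interpolation=cv2.INTER_NEAREST)
cv2.imwrite('pics/z5.png',a);cv2.imwrite('pics/z6.png',b)
```

```text
[ 0.4357 -0.247   0.2527] [ 0.4347 -0.2465  0.2509]
pred wrist [282.759 219.708] side [262.5924 265.6233]
```

View pics/z5.png

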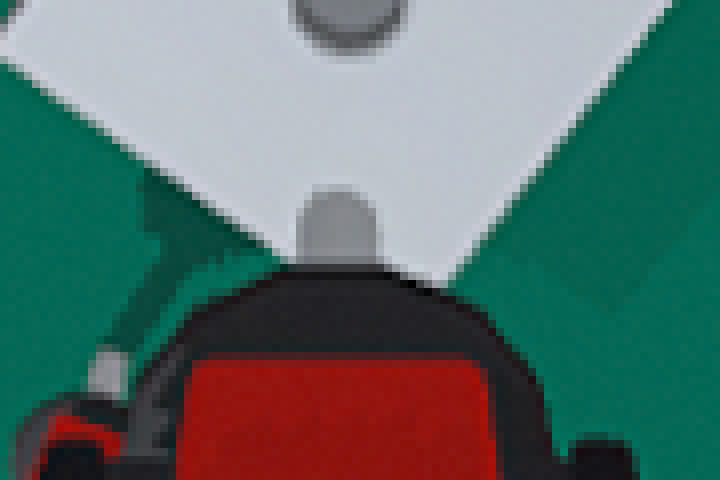

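View pics/z6.png

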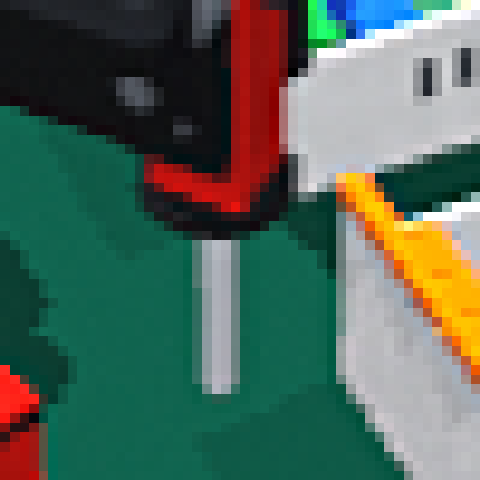

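Run:
```python
from h import *
np.set_printoptions(precision=4,suppress=True)
d=load('wr3');s=d['state'];R=s['tool_rot']
for p in ((0,0,.077),(.004,0,.077),(.002,0,.077),(0,0.004,.077),(0,0,.073)): print(p,wproj(d,s['ee_pos']+R@p))
```

```text
(0, 0, 0.077) [282.7716 221.3132]
(0.004, 0, 0.077) [282.7818 216.4079]
(0.002, 0, 0.077) [282.7767 218.8666]
(0, 0.004, 0.077) [287.9172 221.3181]
(0, 0, 0.073) [282.7846 222.9674]
```

{"api": "play_rows", "payload": {
  "commands": [
    [[-20,-14,0],0,-0.7],
    [[-52,-36,0],0,-0.7],
    [[-85,-59,0],0,-0.7],
    [[-118,-82,0],0,-0.7],
    [[-151,-105,0],0,-0.7],
    [[-184,-128,0],0,-0.7],
    [[-217,-151,0],0,-0.7],
    [[-250,-174,0],0,-0.7]
  ]
}}

```text
clock: 5.7
ee_pos: [0.4305, 0.0592, 0.2494]
tool_rot: [[0.58, -0.815, -0.003], [-0.815, -0.58, -0.001], [-0.001, 0.003, -1.0]]
force: [0.1, -0.0, -2.2]
finger_gap: 0.0219
```

```bash
python3 go.py 0.4295 0.2481 0.25
```

```text
5.7 [ 0.513   0.033  -0.3799 -0.0004 -1.1606  0.1053] [0.4305 0.0592 0.2494] xyaw -54.583832475448055 gap 0.021881447863311525 F [ 0.0628 -0.0376 -2.1534] tilt [-0.0025 -0.001 ]
delta mm [-154.4983 -108.6489   -0.7511]
```

{"api": "play_rows", "payload": {
  "commands": [
    [[-45,-32,0],0,-0.7],
    [[-85,-60,0],0,-0.7],
    [[-120,-85,0],0,-0.7],
    [[-145,-102,0],0,-0.7],
    [[-154,-109,0],0,-0.7],
    [[-154,-109,30],0,-0.7],
    [[-154,-109,55],0,-0.7],
    [[-154,-109,55],0,-0.7]
  ]
}}

```text
clock: 6.5
ee_pos: [0.4286, 0.2438, 0.1914]
tool_rot: [[0.578, -0.816, -0.008], [-0.816, -0.578, -0.007], [0.001, 0.011, -1.0]]
force: [0.6, -0.3, -2.1]
finger_gap: 0.0217
```

```bash
python3 go.py 0.4295 0.2481 0.172;python3 -c "
from h import *
d=grab('wrist','wr4');S=grab('side','s4')
a=cv2.resize(d['pixels'][165:255,220:345,::-1],(750,540),interpolation=cv2.INTER_NEAREST)
b=cv2.resize(S['pixels'][120:220,140:240,::-1],(600,600),interpolation=cv2.INTER_NEAREST)
cv2.imwrite('pics/z7.png',a);cv2.imwrite('pics/z8.png',b)"
```

```text
6.5 [ 0.8463  0.1931 -0.3471 -0.0017 -1.0415 -0.2287] [0.4286 0.2438 0.1914] xyaw -54.65945954764409 gap 0.021690647744606682 F [ 0.5955 -0.255  -2.0837] tilt [-0.0084 -0.0073]
delta mm [-2.9825 -3.432  19.3385]
```

View pics/z7.png

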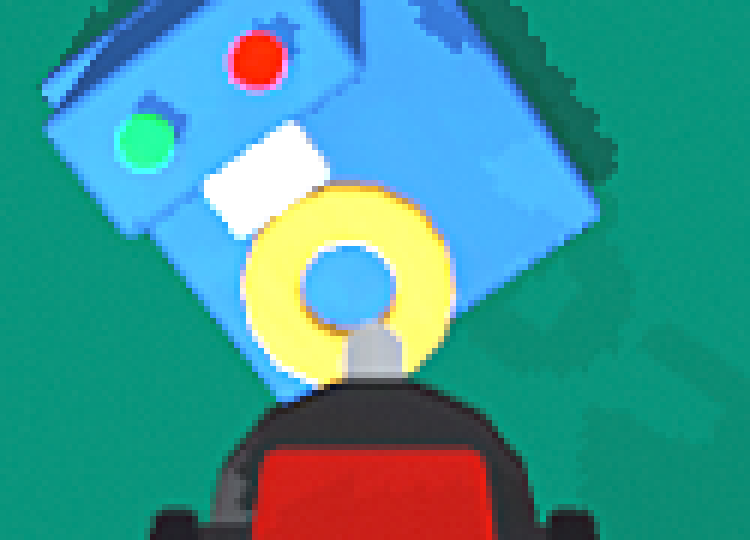

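View pics/z8.png

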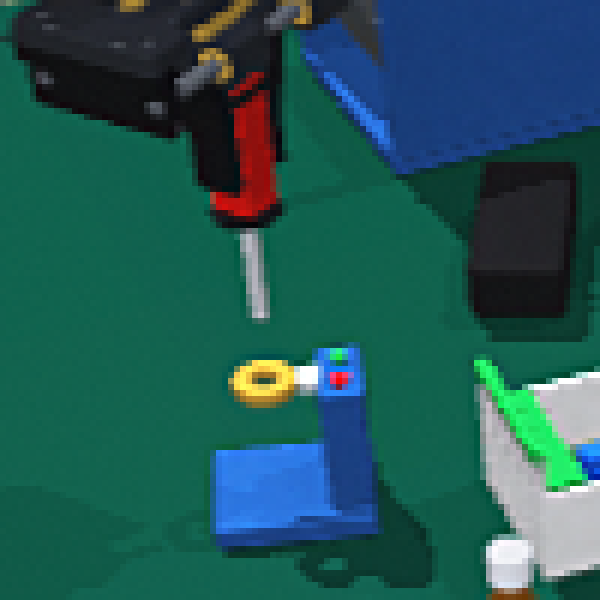

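The side crop shows the tip at about (184,172), just above the ring at about (183,183). The wrist crop shows the tip slightly right of the hole. The arm still tilts, so I'll let it settle while correcting.

{"api": "play_rows", "payload": {
  "commands": [
    [[0,0,0],0,-0.7],
    [[0,0,0],0,-0.7],
    [[0,0,0],0,-0.7]
  ]
}}

```text
clock: 6.9
ee_pos: [0.4316, 0.2467, 0.1969]
tool_rot: [[0.579, -0.815, 0.001], [-0.815, -0.579, 0.001], [-0.0, -0.002, -1.0]]
force: [0.7, -0.2, -1.1]
finger_gap: 0.0216
```

```bash
python3 go.py 0.4295 0.2481 0.172
```

```text
6.9 [ 0.8467  0.188  -0.3392  0.0002 -1.0415 -0.2288] [0.4316 0.2467 0.1969] xyaw -54.59425772271732 gap 0.021566906803865915 F [ 0.7143 -0.2166 -1.1132] tilt [0.0015 0.0015]
delta mm [-2.3148  0.9818 24.8859]
```

{"api": "play_rows", "payload": {
  "commands": [
    [[-2,1,10],0,-0.7],
    [[-2,1,22],0,-0.7],
    [[-2,1,22],0,-0.7],
    [[-2,1,22],0,-0.7],
    [[-2,1,22],0,-0.7]
  ]
}}

```text
clock: 7.4
ee_pos: [0.4294, 0.2478, 0.1739]
tool_rot: [[0.58, -0.815, 0.0], [-0.815, -0.58, -0.0], [0.0, -0.0, -1.0]]
force: [0.3, -0.6, -2.0]
finger_gap: 0.022
```

```bash
python3 go.py 0.4295 0.2481 0.172;python3 -c "
from h import *
d=grab('wrist','wr5');S=grab('side','s5');grab('top','t5')
a=cv2.resize(d['pixels'][165:255,220:345,::-1],(750,540),interpolation=cv2.INTER_NEAREST)
b=cv2.resize(S['pixels'][150:210,150:220,::-1],(700,600),interpolation=cv2.INTER_NEAREST)
cv2.imwrite('pics/z9.png',a);cv2.imwrite('pics/z10.png',b)"
```

```text
7.4 [ 0.8516  0.2095 -0.3752  0.0003 -0.9859 -0.2335] [0.4294 0.2478 0.1739] xyaw -54.56961954238082 gap 0.021989306241721535 F [ 0.2604 -0.5823 -2.0232] tilt [ 0.0004 -0.    ]
delta mm [-0.2411 -0.2425  1.9218]
```

View pics/z9.png

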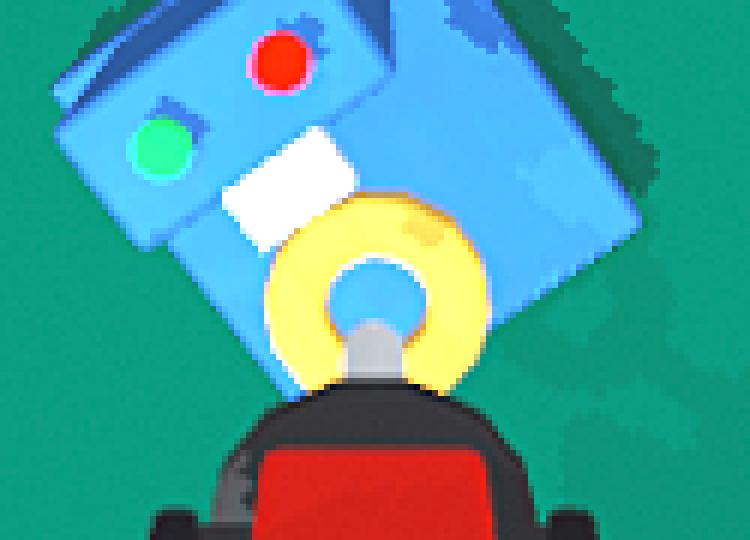

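View pics/z10.png

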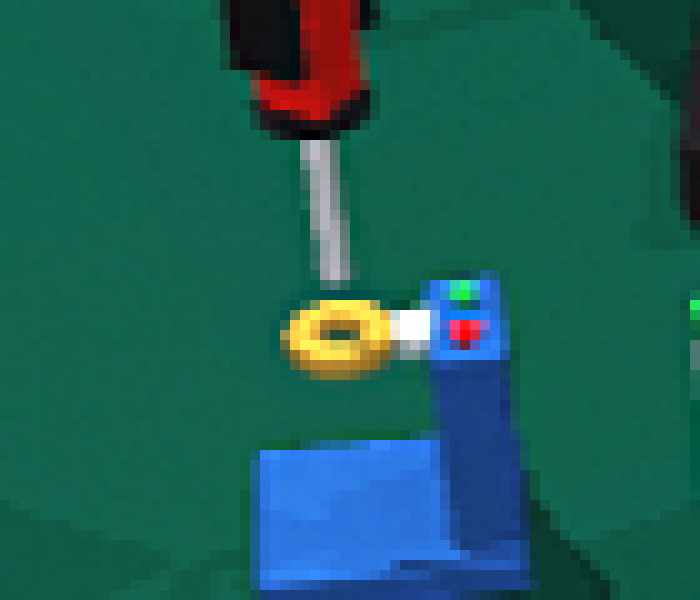

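Run:
```python
from h import *
np.set_printoptions(precision=4,suppress=True)
d=load('wr5');s=d['state'];R=s['tool_rot'];P=d['pixels'].astype(int)
H=hsv(d);h,sa,v=[H[...,i].astype(int) for i in range(3)]
# fit outer circle of ring from yellow mask
m=((h>14)&(h<33)&(sa>90)&(v>120)).astype(np.uint8);m[:190]=0;m[235:]=0;m[:,:255]=0;m[:,310:]=0
c=max(cv2.findContours(m,cv2.RETR_EXTERNAL,cv2.CHAIN_APPROX_NONE)[0],key=len)[:,0,:].astype(float)
def circ(p):
    A=np.c_[2*p,np.ones(len(p))];x=np.linalg.lstsq(A,(p**2).sum(1),rcond=None)[0];return x[:2],np.sqrt(x[2]+x[:2]@x[:2])
q=c[c[:,1]<216];print('outer',circ(q))
blue=((h>95)&(h<125)).astype(np.uint8);sub=np.zeros_like(blue);sub[205:226,270:296]=blue[205:226,270:296]
cs=cv2.findContours(sub,cv2.RETR_EXTERNAL,cv2.CHAIN_APPROX_NONE)[0];
k=max(cs,key=len)[:,0,:].astype(float);q=k[k[:,1]<217];print('hole',circ(q))
o,_=circ(c[c[:,1]<216])
r0=wray(d,o);print('ring@.078',r0[0]+r0[1]*(.078-r0[0][2])/r0[1][2])
for z in (.074,.077,.078,.082):
  for x in (-.002,-.001,0): print(x,z,wproj(d,s['ee_pos']+R@[x,0,z]),wproj(d,s['ee_pos']+R@[x+.004,0,z])[1])
T=load('t5');
cv2.imwrite('pics/z11.png',cv2.resize(T['pixels'][250:310,150:230,::-1],(800,600),interpolation=cv2.INTER_NEAREST))
ri=[.4289,.2489,.078]
S=load('s5');print('side ring pred',proj(S,ri)); print('tip pred',proj(S,S['state']['ee_pos']+S['state']['tool_rot']@[0,0,.081]))
print('ring in tool',R.T@(ri-s['ee_pos']))
```

```text
outer (array([282.5179, 210.3516]), np.float64(13.265606454597906))
hole (array([282.4343, 215.7231]), np.float64(7.693829153102115))
ring@.078 [0.4315 0.2452 0.078 ]
-0.002 0.074 [282.773  225.0076] 220.0772291823267
-0.001 0.074 [282.7756 223.7797] 218.83681153945085
0 0.074 [282.7783 222.5487] 217.5933074339745
-0.002 0.077 [282.7634 223.7472] 218.8661525886883
-0.001 0.077 [282.766  222.5316] 217.63829768233632
0 0.077 [282.7685 221.3128] 216.40745652108342
-0.002 0.078 [282.7603 223.3334] 218.46852542077158
-0.001 0.078 [282.7628 222.1217] 217.24480983660555
0 0.078 [282.7653 220.907 ] 216.0181404711499
-0.002 0.082 [282.7478 221.7083] 216.90747473430037
-0.001 0.082 [282.7503 220.5125] 215.70007920899363
0 0.082 [282.7528 219.3137] 214.4898553546167
side ring pred [183.5478 182.5773]
tip pred [183.2975 178.4663]
ring in tool [-0.0013 -0.0002  0.0959]
```

{"api": "play_rows", "payload": {
  "commands": [
    [[0,0.5,0],0,-0.7],
    [[0,0.5,5],0,-0.7],
    [[0,0.5,10],0,-0.7],
    [[0,0.5,15],0,-0.7],
    [[0,0.5,20],0,-0.7],
    [[0,0.5,24],0,-0.7],
    [[0,0.5,24],0,-0.7]
  ]
}}

```text
clock: 8.25
ee_pos: [0.4285, 0.247, 0.149]
tool_rot: [[0.579, -0.815, -0.001], [-0.815, -0.579, -0.001], [0.0, 0.002, -1.0]]
force: [-0.2, -0.6, -1.2]
finger_gap: 0.022
```

```bash
python3 go.py 0.4295 0.2481 0.123;python3 -c "
from h import *
d=grab('wrist','wr6');S=grab('side','s6')
a=cv2.resize(d['pixels'][175:255,240:330,::-1],(540,480),interpolation=cv2.INTER_NEAREST)
b=cv2.resize(S['pixels'][155:205,165:205,::-1],(384,480),interpolation=cv2.INTER_NEAREST)
cv2.imwrite('pics/z12.png',__import__('numpy').hstack([a[:,:410],b]))"
```

```text
8.25 [ 0.8519  0.236  -0.4113 -0.0001 -0.9253 -0.2337] [0.4285 0.247  0.149 ] xyaw -54.58678499166247 gap 0.022022807335192764 F [-0.1992 -0.5797 -1.2455] tilt [-0.0012 -0.0012]
delta mm [-0.3139 -1.5495 26.0139]
```

View pics/z12.png

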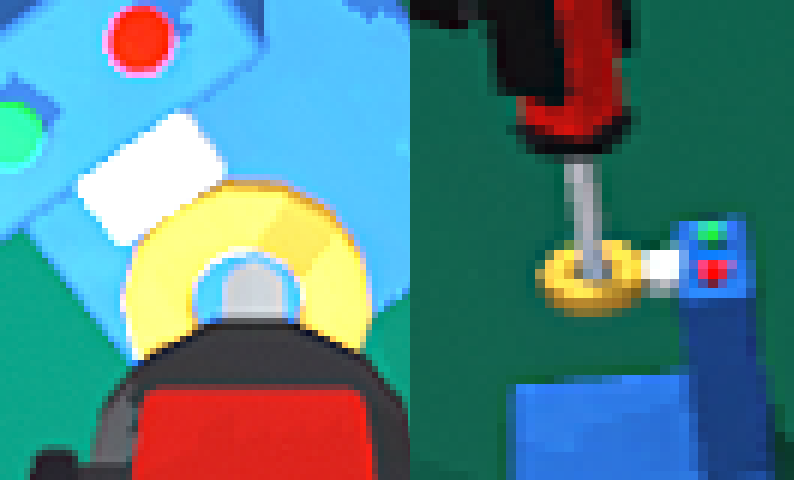

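{"api": "play_rows", "payload": {
  "commands": [
    [[0,-1,0],0,-0.7],
    [[0,-1,6],0,-0.7],
    [[0,-1,12],0,-0.7],
    [[0,-1,18],0,-0.7],
    [[0,-1,24],0,-0.7],
    [[0,-1,26],0,-0.7],
    [[0,-1,26],0,-0.7],
    [[0,-1,26],0,-0.7]
  ]
}}

```text
clock: 9.15
ee_pos: [0.4298, 0.248, 0.1239]
tool_rot: [[0.58, -0.815, 0.0], [-0.815, -0.58, 0.0], [0.0, -0.0, -1.0]]
force: [-0.8, -0.4, -1.2]
finger_gap: 0.0221
```

```bash
python3 go.py 0.4295 0.2481 0.123;python3 -c "
from h import *
d=grab('wrist','wr7');S=grab('side','s7')
a=cv2.resize(d['pixels'][175:255,240:330,::-1],(540,480),interpolation=cv2.INTER_NEAREST)
b=cv2.resize(S['pixels'][155:205,165:205,::-1],(384,480),interpolation=cv2.INTER_NEAREST)
cv2.imwrite('pics/z13.png',__import__('numpy').hstack([a[:,:410],b]))"
```

```text
9.15 [ 0.8514  0.2683 -0.4416  0.0002 -0.8606 -0.2332] [0.4298 0.248  0.1239] xyaw -54.57762426822442 gap 0.022060577146005667 F [-0.8433 -0.3577 -1.1899] tilt [0.0003 0.0001]
delta mm [-0.2349  0.1505  0.925 ]
```

View pics/z13.png

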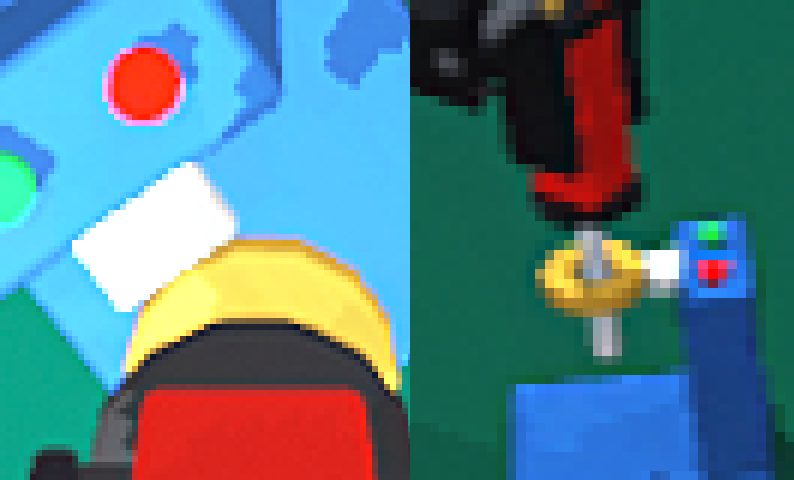

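The side view shows the rod passing through the eyelet, with its end about 28 mm below. The force is about zero. Now straight up.

{"api": "play_rows", "payload": {
  "commands": [
    [[0,0,1],0,-0.7],
    [[0,0,-10],0,-0.7],
    [[0,0,-25],0,-0.7],
    [[0,0,-45],0,-0.7],
    [[0,0,-70],0,-0.7],
    [[0,0,-100],0,-0.7],
    [[0,0,-127],0,-0.7],
    [[0,0,-127],0,-0.7]
  ]
}}

```text
clock: 10.05
ee_pos: [0.4317, 0.2494, 0.2561]
tool_rot: [[0.58, -0.815, 0.008], [-0.815, -0.58, 0.007], [-0.001, -0.011, -1.0]]
force: [-0.4, 0.5, -0.7]
finger_gap: 0.0222
```

```bash
python3 go.py 0.6416 -0.1514 0.25
python3 - <<'E'
from h import *
np.set_printoptions(precision=4,suppress=True)
S=load('s7');p=S['state'];R=p['tool_rot']
for z in (.078,.081,.084): print('tip pred',z,proj(S,p['ee_pos']+R@[-.001,0,z]))
T=load('top0');S=load('side0')
print(onplane(T,(327.05,205.16),.044),onplane(S,(318,250.5),.044),tri([ray(T,(327.05,205.16)),ray(S,(318,250.5))]))
# wrist views: yellow of orange supply
for t in ('wr2','wr3'):
    d=load(t);H=hsv(d);m=(H[...,1]<90)&(H[...,2]>200);z=np.zeros_like(m);z[145:175,95:130]=m[145:175,95:130]
    for c in comps(z,6)[0]:
        o,v=wray(d,c[1]);print(t,c,o+v*(.044-o[2])/v[2])
E
```

```text
10.05 [ 0.8513  0.1378 -0.2459  0.0019 -1.1767 -0.2332] [0.4317 0.2494 0.2561] xyaw -54.54327822519817 gap 0.02219136912801821 F [-0.3715  0.5375 -0.729 ] tilt [0.0082 0.0067]
delta mm [448.2425  61.5254   5.1237]
tip pred 0.078 [184.8384 191.3601]
tip pred 0.081 [184.9471 192.1752]
tip pred 0.084 [185.0555 192.9881]
[ 0.6435 -0.1527  0.044 ] [ 0.6428 -0.1523  0.044 ] (array([ 0.6432, -0.1525,  0.044 ]), [np.float64(0.00038897328272112535), np.float64(0.000388973282721125)])
wr2 ([106, 154, 8, 10, 64], [109.5, 158.72]) [ 0.6423 -0.152   0.044 ]
wr2 ([95, 172, 3, 3, 9], [96.0, 173.0]) [ 0.6524 -0.1241  0.044 ]
wr3 ([103, 152, 8, 10, 64], [106.62, 156.27]) [ 0.6423 -0.1517  0.044 ]
wr3 ([95, 172, 5, 3, 9], [96.67, 173.44]) [ 0.6447 -0.1236  0.044 ]
```

{"api": "play_rows", "payload": {
  "commands": [
    [[15,2,3],0,-0.7],
    [[45,6,3],0,-0.7],
    [[80,11,3],0,-0.7],
    [[120,17,3],0,-0.7],
    [[160,22,3],0,-0.7],
    [[200,28,3],0,-0.7],
    [[240,34,3],0,-0.7],
    [[280,39,3],0,-0.7]
  ]
}}

```text
clock: 10.85
ee_pos: [0.5601, -0.0045, 0.2473]
tool_rot: [[0.579, -0.815, -0.001], [-0.815, -0.579, 0.0], [-0.001, 0.001, -1.0]]
force: [0.7, 0.6, -1.7]
finger_gap: 0.0215
```

```bash
python3 go.py 0.6434 -0.1531 0.25
```

```text
10.85 [ 0.281   0.2579 -0.1131 -0.0005 -1.2008  0.3372] [ 0.5601 -0.0045  0.2473] xyaw -54.59131093594362 gap 0.02151211260638847 F [ 0.7367  0.5992 -1.6834] tilt [-0.0011  0.0001]
delta mm [169.3798  18.1708  -2.7754]
```

{"api": "play_rows", "payload": {
  "commands": [
    [[40,4,-3],0,-0.7],
    [[80,9,-3],0,-0.7],
    [[115,12,-3],0,-0.7],
    [[145,16,-3],0,-0.7],
    [[162,18,-3],0,-0.7],
    [[169,18,-3],0,-0.7],
    [[169,18,-3],0,-0.7],
    [[169,18,-3],0,-0.7]
  ]
}}

```text
clock: 11.65
ee_pos: [0.6429, -0.1503, 0.2506]
tool_rot: [[0.58, -0.815, -0.001], [-0.815, -0.58, 0.0], [-0.001, 0.0, -1.0]]
force: [0.1, 1.0, -1.5]
finger_gap: 0.0216
```

{"api": "play_rows", "payload": {
  "commands": [
    [[0,0,0],0,-0.7],
    [[0,0,20],0,-0.7],
    [[0,0,45],0,-0.7],
    [[0,0,60],0,-0.7],
    [[0,0,60],0,-0.7],
    [[0,0,60],0,-0.7],
    [[0,0,60],0,-0.7]
  ]
}}

```text
clock: 12.35
ee_pos: [0.6442, -0.1508, 0.1926]
tool_rot: [[0.58, -0.814, 0.003], [-0.814, -0.58, -0.0], [0.002, -0.002, -1.0]]
force: [-0.2, -0.2, -0.9]
finger_gap: 0.0216
```

```bash
python3 go.py 0.6434 -0.1531 0.19;python3 -c "
from h import *
d=grab('wrist','wr8');S=grab('side','s8')
a=cv2.resize(d['pixels'][165:255,220:345,::-1],(750,540),interpolation=cv2.INTER_NEAREST)
b=cv2.resize(S['pixels'][190:290,265:365,::-1],(600,600),interpolation=cv2.INTER_NEAREST)
cv2.imwrite('pics/z14.png',a);cv2.imwrite('pics/z15.png',b)"
```

```text
12.35 [ 0.0142  0.4653  0.0597  0.0006 -1.1622  0.6045] [ 0.6442 -0.1508  0.1926] xyaw -54.53799195271081 gap 0.021607754197282843 F [-0.1699 -0.2442 -0.8551] tilt [ 0.003  -0.0005]
delta mm [1.3896 1.9849 2.6435]
```

View pics/z14.png

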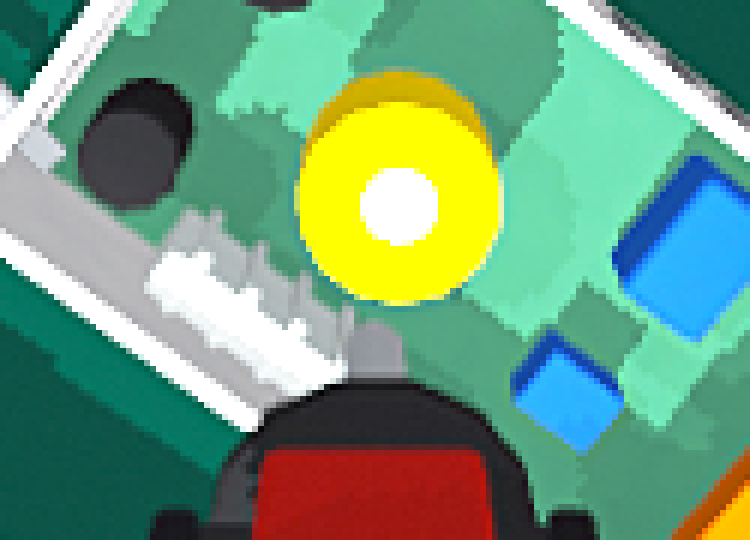

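View pics/z15.png

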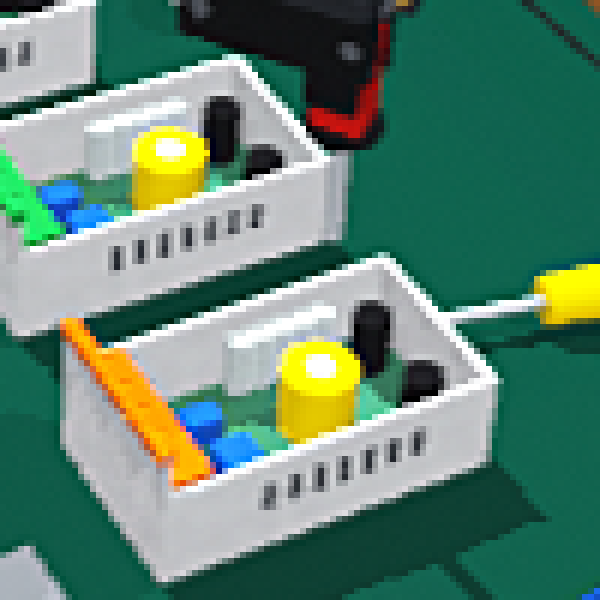

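```bash
cat > dot.py <<'E'
from h import *
import sys
np.set_printoptions(precision=4,suppress=True)
d=load(sys.argv[1]);s=d['state'];R=s['tool_rot'];H=hsv(d)
y=((H[...,0]>25)&(H[...,0]<33)&(H[...,1]>200)&(H[...,2]>230));y[:170]=0;y[250:]=0;y[:,:255]=0;y[:,:]&=True;y[:,330:]=0
m=(H[...,1]<60)&(H[...,2]>220);ys=cv2.morphologyEx(y.astype(np.uint8),cv2.MORPH_CLOSE,np.ones((21,21)))
c,l=comps(m&(ys>0),8);print(c)
u=max(c,key=lambda k:k[0][4])[1]
o,v=wray(d,u);X=o+v*(.044-o[2])/v[2];print('dot world',X,'ee',s['ee_pos'],'tool',R.T@(X-s['ee_pos']))
E
python3 dot.py wr8
```

```text
[([280, 193, 13, 13, 129], [286.16, 198.85])]
dot world [ 0.6415 -0.1525  0.044 ] ee [ 0.6442 -0.1508  0.1926] tool [-0.0005  0.0035  0.1486]
```

{"api": "play_rows", "payload": {
  "commands": [
    [[1,3,10],0,-0.7],
    [[1,3,25],0,-0.7],
    [[1,3,38],0,-0.7],
    [[1,3,38],0,-0.7],
    [[1,3,38],0,-0.7],
    [[1,3,38],0,-0.7],
    [[1,3,38],0,-0.7],
    [[1,3,38],0,-0.7]
  ]
}}

```text
clock: 13.25
ee_pos: [0.6418, -0.1536, 0.1535]
tool_rot: [[0.58, -0.815, 0.001], [-0.815, -0.58, -0.0], [0.001, -0.001, -1.0]]
force: [0.1, 0.6, -1.2]
finger_gap: 0.022
```

```bash
python3 -c "
from h import *
d=grab('wrist','wr9');S=grab('side','s9')
a=cv2.resize(d['pixels'][165:255,220:345,::-1],(750,540),interpolation=cv2.INTER_NEAREST)
b=cv2.resize(S['pixels'][190:290,265:365,::-1],(600,600),interpolation=cv2.INTER_NEAREST)
cv2.imwrite('pics/z16.png',a);cv2.imwrite('pics/z17.png',b)";python3 dot.py wr9; python3 go.py 0.6434 -0.1531 0.137
```

```text
[([276, 204, 14, 15, 163], [282.46, 210.9])]
dot world [ 0.6414 -0.1525  0.044 ] ee [ 0.6418 -0.1536  0.1535] tool [-0.0013 -0.0002  0.1095]
13.35 [ 0.0097  0.4936  0.0041  0.     -1.0805  0.6085] [ 0.6417 -0.1536  0.1533] xyaw -54.57821546226406 gap 0.021619536109755214 F [-0.4558  0.6758 -1.5368] tilt [0.0007 0.    ]
delta mm [ 0.6025 -1.7017 16.2517]
```

View pics/z16.png

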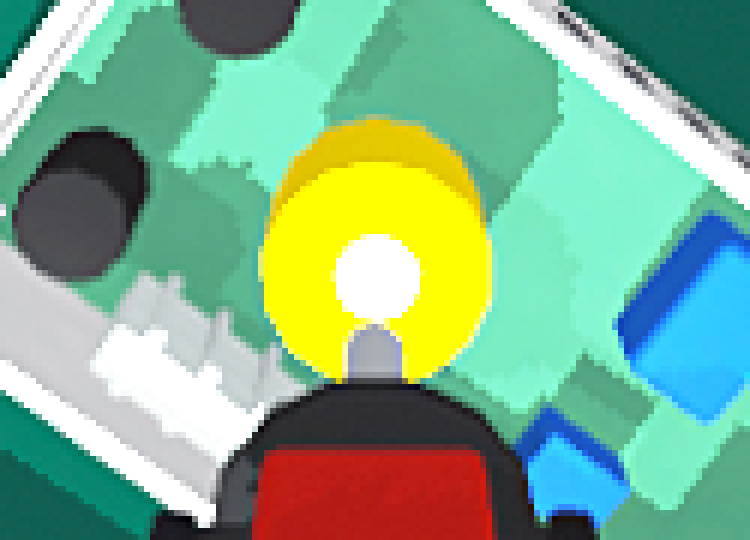

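View pics/z17.png

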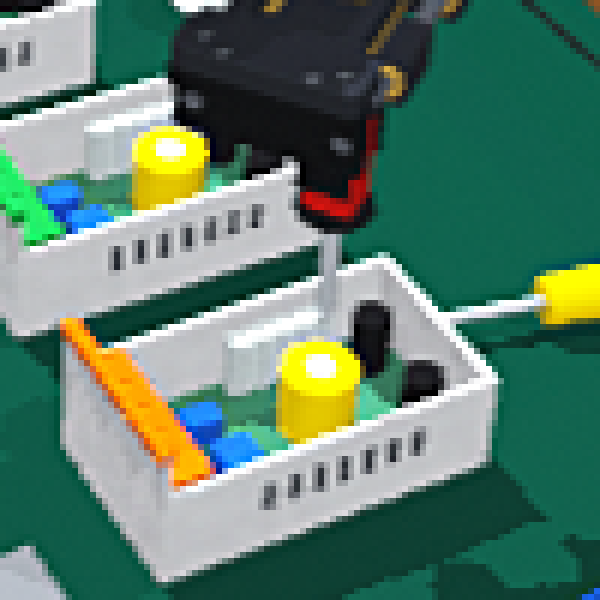

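{"api": "play_rows", "payload": {
  "commands": [
    [[0,0,5],0,-0.7],
    [[0,0,10],0,-0.7],
    [[0,0,15],0,-0.7],
    [[0,0,18],0,-0.7],
    [[0,0,18],0,-0.7],
    [[0,0,18],0,-0.7],
    [[0,0,18],0,-0.7],
    [[0,0,18],0,-0.7]
  ]
}}

```text
clock: 14.15
ee_pos: [0.6417, -0.1536, 0.1352]
tool_rot: [[0.58, -0.815, 0.001], [-0.815, -0.58, -0.0], [0.0, -0.0, -1.0]]
force: [-0.2, 0.3, -1.4]
finger_gap: 0.0218
```

```bash
python3 -c "
from h import *
d=grab('wrist','wr10');S=grab('side','s10');grab('top','t10')
a=cv2.resize(d['pixels'][165:255,220:345,::-1],(750,540),interpolation=cv2.INTER_NEAREST)
b=cv2.resize(S['pixels'][205:275,285:345,::-1],(514,600),interpolation=cv2.INTER_NEAREST)
cv2.imwrite('pics/z18.png',a);cv2.imwrite('pics/z19.png',b)";python3 dot.py wr10; python3 go.py 0.6434 -0.1531 0.135
python3 - <<'E'
from h import *
S=load('s10');s=S['state']
for z in (.079,.081,.083):print(proj(S,s['ee_pos']+s['tool_rot']@[-.0012,-.0004,z]))
for z in (.044,.054):print(proj(S,[.6414,-.1525,z]))
E
```

```text
[([275, 210, 15, 13, 141], [282.16, 215.72])]
dot world [ 0.6422 -0.1534  0.044 ] ee [ 0.6417 -0.1536  0.1352] tool [ 0.0001 -0.0005  0.0912]
14.3 [ 0.0097  0.5094 -0.018   0.     -1.0431  0.6085] [ 0.6416 -0.1536  0.135 ] xyaw -54.58111306735745 gap 0.021898089320768734 F [ 0.0953 -0.195  -0.4597] tilt [ 0.0003 -0.    ]
delta mm [ 0.6416 -1.7735  0.0348]
[317.85006655 247.23552947]
[317.79718499 247.81308815]
[317.74441285 248.38945174]
[317.56515678 250.72484919]
[317.82996077 247.85472053]
```

View pics/z18.png

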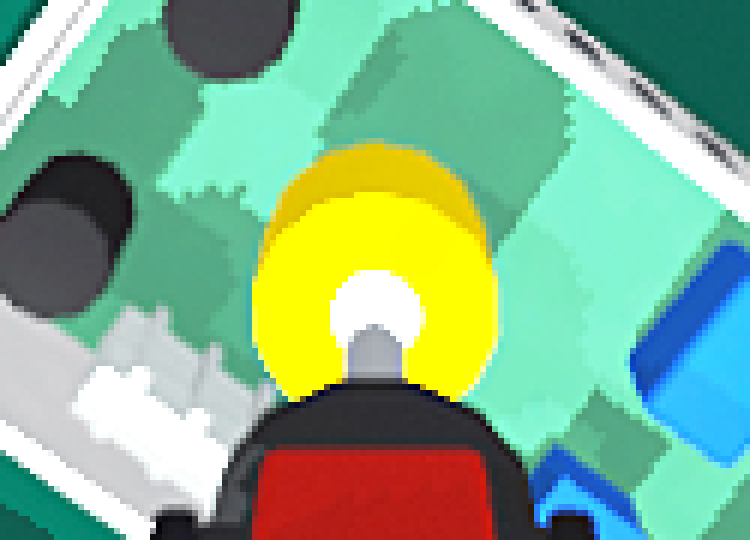

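View pics/z19.png

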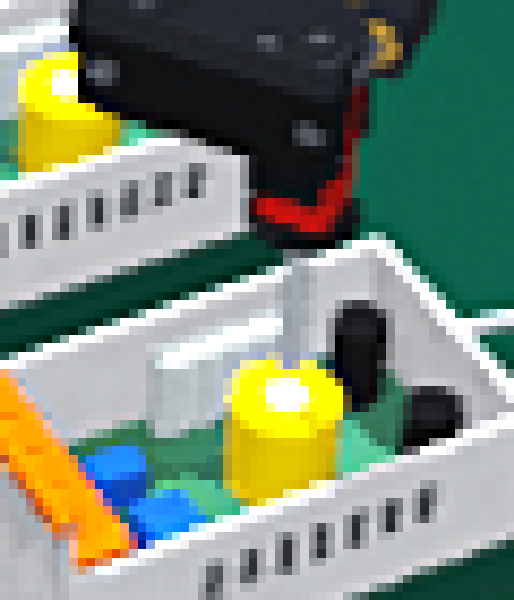

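View pics/t10.png

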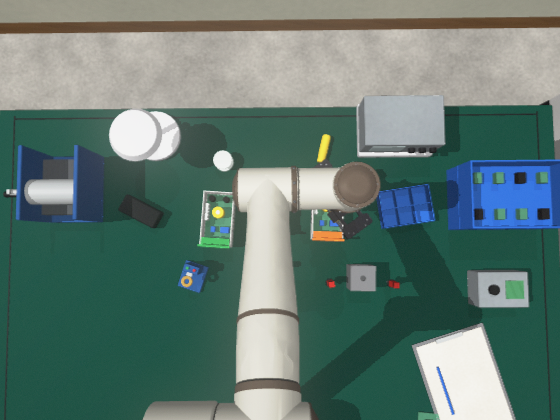

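Run:
```python
from h import *
S=load('s10');S0=load('side0');P=S['pixels'].astype(int);Q=S0['pixels'].astype(int)
for r in range(238,255): print(r,[tuple(P[r,c]) for c in range(316,322)],'|',[tuple(Q[r,c]) for c in (318,319)])
S=load('s3');P=S['pixels'].astype(int);print([tuple(P[r,262]) for r in range(258,270)]);s=S['state'];print(proj(S,s['ee_pos']+s['tool_rot']@[-.001,0,.081]))
S=load('s5');P=S['pixels'].astype(int);print([tuple(P[r,183]) for r in range(172,183)]);s=S['state'];print(proj(S,s['ee_pos']+s['tool_rot']@[-.001,0,.081]))
```

```text
238 [(np.int64(203), np.int64(206), np.int64(209)), (np.int64(175), np.int64(179), np.int64(184)), (np.int64(154), np.int64(160), np.int64(168)), (np.int64(163), np.int64(170), np.int64(177)), (np.int64(163), np.int64(168), np.int64(174)), (np.int64(183), np.int64(187), np.int64(189))] | [(np.int64(179), np.int64(180), np.int64(184)), (np.int64(183), np.int64(185), np.int64(188))]
239 [(np.int64(192), np.int64(193), np.int64(196)), (np.int64(169), np.int64(173), np.int64(176)), (np.int64(155), np.int64(161), np.int64(168)), (np.int64(164), np.int64(170), np.int64(177)), (np.int64(160), np.int64(165), np.int64(170)), (np.int64(182), np.int64(184), np.int64(188))] | [(np.int64(181), np.int64(182), np.int64(185)), (np.int64(184), np.int64(187), np.int64(189))]
240 [(np.int64(199), np.int64(200), np.int64(204)), (np.int64(182), np.int64(188), np.int64(193)), (np.int64(162), np.int64(169), np.int64(176)), (np.int64(163), np.int64(169), np.int64(176)), (np.int64(171), np.int64(177), np.int64(180)), (np.int64(188), np.int64(193), np.int64(195))] | [(np.int64(203), np.int64(212), np.int64(21
[... 5790 characters left out ...]
 (np.int64(11), np.int64(98), np.int64(75)), (np.int64(16), np.int64(101), np.int64(79)), (np.int64(16), np.int64(102), np.int64(81))]
[262.1666275  265.47046083]
[(np.int64(163), np.int64(162), np.int64(172)), (np.int64(170), np.int64(169), np.int64(178)), (np.int64(173), np.int64(171), np.int64(181)), (np.int64(178), np.int64(176), np.int64(185)), (np.int64(181), np.int64(178), np.int64(188)), (np.int64(191), np.int64(182), np.int64(195)), (np.int64(83), np.int64(120), np.int64(121)), (np.int64(0), np.int64(78), np.int64(77)), (np.int64(255), np.int64(246), np.int64(87)), (np.int64(245), np.int64(193), np.int64(65)), (np.int64(154), np.int64(110), np.int64(38))]
[183.01236662 178.37856205]
```

{"api": "play_rows", "payload": {
  "commands": [
    [[0,0,0],0,-0.7],
    [[0,0,0],0,-0.7],
    [[0,0,0],0,-0.7]
  ]
}}

```text
clock: 14.6
ee_pos: [0.6415, -0.1536, 0.1349]
tool_rot: [[0.58, -0.815, 0.0], [-0.815, -0.58, 0.0], [-0.0, -0.0, -1.0]]
force: [0.2, 0.9, -2.3]
finger_gap: 0.022
```

```bash
python3 go.py 0.6417 -0.1536 0.135; python3 -c "
from h import *
a=load('side0')['pixels'].astype(int);b=load('s10')['pixels'].astype(int)
d=abs(a-b).max(2)>60
for n,(r0,r1,c0,c1) in dict(orange=(255,290,270,350),screw=(228,246,352,390),spool=(172,195,290,315),flux=(208,250,215,240),smallA=(262,290,232,248),tray=(285,360,330,415),unit=(175,215,172,208),smallB=(315,350,266,282)).items(): print(n,d[r0:r1,c0:c1].sum())
print(hand_in())"
```

```text
14.6 [ 0.0097  0.5096 -0.0181 -0.     -1.0431  0.6085] [ 0.6415 -0.1536  0.1349] xyaw -54.58145370402446 gap 0.021972594021186155 F [ 0.2168  0.8697 -2.342 ] tilt [0. 0.]
delta mm [ 0.1185 -0.1477 -0.1309]
orange 4
screw 7
spool 27
flux 0
smallA 0
tray 64
unit 0
smallB 8
the job is handed in; nothing more can be done
None
```

The job is handed in at about 14.6 s, with the probe held upright and still over the white dot on the orange-topped supply's transformer. I gripped the large probe, lifted it out of its stand and put its rod through the brass eyelet. Then I carried it above the parts to the supply.

**Eyelet:** the rod went through without measurable contact force. Its tip ended about 31 mm below the eyelet's centre, which is about half of the 60 mm rod.

**Final position:** the tip is about 10–11 mm above the white dot, the tool shows no tilt, and the force is near zero.

**Sideways offset:** the wrist camera puts the tip on the dot within about 0.5 mm. The side camera shows about half a pixel (1 mm) to one side. I left this alone because the dot is 12 mm across.

**Bystanders:** comparing the side pictures from before and after, the areas around the orange supply, flux bottle, eyelet unit, screwdriver and small probes are practically unchanged. The spool and parts-tray areas differ by 27 and 64 pixels. I took these to be arm shadow and did not check further; the arm never went low near either. The two green supplies and the adapter were not in this comparison, but the probe crossed well above everything in its path.

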